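Open the child-resistant tablet jar

TASK

The tablet jar's child-resistant cap is locked: press the cap down firmly until it bottoms and keep it down while turning it counter-clockwise (seen from above) past its catch, never loading the jar with more than 30 N and never forcing a turn that is blocked. Then lift the cap off and set it down gently, not dropped, right way up and flat inside the steel tray, and let go. Leave the tumbler, the tablet case, the ear-bulb holder and the hand mirror where they are.

Things in the scene. Friction and masses are not known exactly. Their poses are not given: they have to be found in the camera images.
- jar: Amber jar, 50 mm diameter up to 56 mm above the table, then a 34 mm neck; it stands fixed in a round grey holder (100 mm diameter, 22 mm high); neither can move. Origin: on the jar's axis at the table surface, z up; its x axis points along the locked cap's x axis. Finger room beside the cap is free down to 25 mm above the table.
- cap_mid (a point): Centre (half-way up) of the white round ribbed cap: 56 mm diameter, 34 mm high, 40 g, z up, a thin raised bar on its flat top along its +x. Locked, its centre is 103 mm above the table, its lower edge 86 mm. It has about 2 mm of side play. A spring lifts it: 6 N at rest, 0.45 N more per mm pressed. Lift it at least 40 mm before carrying it off.
- cap_top (a point): Centre of the cap's flat top (120 mm above the table when locked). Inside, teeth block turning (after 5 to 10 degrees) until it is pressed 2.5 to 11.5 mm, a depth that differs from jar to jar and cannot be seen; 1.6 mm below that is a hard bottom, at 4.1 to 13.1 mm. The spring gives 8 to 12 N at the bottom, so some 16 N felt by the arm always has it there, whatever the depth.
- jar_neck (a point): Point on the jar's axis 98 mm above the table, inside the cap. Held at the bottom the cap turns freely counter-clockwise seen from above: 48 to 74 degrees from the start it is free to be lifted (62 is the middle), and at about 78 is a solid stop. Let up there it rises up to 4 mm above its locked height. The bare neck's parts reach 46 mm diameter, 120 mm above the table.
- tray: Small shallow stainless steel tray, 150 mm along its x, 200 mm along its y, 11 mm high, walls and floor 3 mm thick, 0.4 kg, loose on the table. Origin: centre of its underside, z up. The whole cap must stand on its floor, i.e. the cap's centre is then 20 mm above the table.
- tumbler: Bystander: glass tumbler, 68 mm diameter, 100 mm high, upright; origin at the centre of its underside.
- tablet_case: Bystander: flat grey plastic tablet case with a press button, 70 x 100 x 22 mm; origin at the centre of its underside.
- bulb_holder: Bystander: white ceramic holder with an ear bulb in it, 52 mm diameter, 108 mm high; origin at the centre of its underside.
- mirror: Bystander: wooden hand mirror lying flat, disc of 100 mm diameter with a 110 mm long handle along its +y, 12 mm thick; origin under the centre of the disc.
Mind the look-alikes: they are no part of the job. Of the things shaped like the part that bears cap_mid, the white one is meant.

How it is judged (in metres and radians):
On the way, in this order (a step that is already met when the one before it is completed fails the run):
1. the cap, still on the jar's neck, has been turned at least 45 degrees from its locked position (angle between the x axis of cap_mid and the x axis of jar, either way round above 0.78 rad and horizontal distance between cap_mid and jar below 0.006 m and z of cap_mid in the frame of jar below 0.11 m), for 0.05 s.
2. the cap has been lifted clear of the jar (height (world z) of cap_mid above 0.138 m), for 0.1 s.
At the end, for the whole second after the job is handed in: The cap stands right way up (within about 6 degrees), wholly inside the tray and flat on its floor (centre 16 to 24 mm above the tray's underside), released and at rest; the tray lies flat on the table and at rest (x of cap_mid in the frame of tray between -0.046 and 0.046 m and y of cap_mid in the frame of tray between -0.071 and 0.071 m and z of cap_mid in the frame of tray between 0.016 and 0.024 m and angle between the z axis of cap_mid and the z axis of tray, either way round below 0.1 rad and angle between cap_mid's own z axis and vertical below 0.15 rad and linear speed of each of cap, tray below 0.02 m/s and angle between tray's own z axis and vertical below 0.06 rad and contact force between cap and the fingers below 0.1 N); the robot touches nothing.
It fails at once if the cap loads the jar with more than 30 N (contact force between cap and jar above 30 N).
It fails at once if the cap is dropped (faster than 0.5 m/s while not held) (linear speed of cap above 0.5 m/s and contact force between cap and the fingers below 0.3 N).
It fails at once if the tumbler, tablet case, ear-bulb holder or hand mirror is moved more than 20 mm or tipped (distance of any of tumbler, tablet_case, bulb_holder, mirror from where it was at the start of the episode above 0.02 m or angle between any of tumbler, tablet_case, bulb_holder, mirror's own z axis and vertical above 0.25 rad).
It also fails if it takes over 58 s, if anything falls off the work surface, if the arm or the gripper's body presses on something with over 40 N, if the wrist force passes 120 N, or if a joint passes its speed limit or range.

ROBOT

A 6-joint arm with a two-finger parallel gripper is mounted at the origin on the work surface. World frame = base frame: x ahead of the robot, y to its left, z up, the work surface at z = 0. Lengths are in mm, angles in rad, forces in N, time in s.
With the tool pointing down it reaches from about 300 to 775 mm from the base axis. Payload 14.6 kg.
Tool frame: the origin (TCP) lies at the very end of the fingers, on their centre line; the grasp point (between the pads) lies 19 mm behind it (manip.grip_point_offset is the distance from the TCP to the grasp point, in mm); z points along the fingers, y is the line along which they close (so a half turn about z gives the same grasp; the last joint's range is limited). The gripper opens to 94 mm and grips with 3 to 60 N. Pads are 16 mm wide; open, the fingers measure 119 mm over their backs; the gripper's body (75 mm by 177 mm) begins 78 mm behind the grasp point.
Start: joints at [1.264, 0.3, 1.521, -0, 1.321, -0.067], TCP at [130.628, 534.252, 205.446] pointing down, gripper open.
Joint ranges: [-3.03, 3.03], [-0.79, 2.21], [0.23, 2.52], [-1.04, 4.18], [0, 3.07], [-2.55, 2.55]. Speed limits (rad/s): [2.22, 2.22, 2.57, 3.14, 3.14, 3.14].

INTERFACE

Orientations are given as [roll, pitch, yaw] about the fixed x, y, z axes, in that order (R = Rz(yaw) Ry(pitch) Rx(roll)).
In Python, from cell import telemetry, eyes, manip gives the robot as it stands.
- The arm moves only by the tool play_rows, never from a script. Its arguments are lists of equal length, an entry for each row: "translation": the shift along the world's x, y, z in m, a list of three; "yaw": the turn about the world's z in rad. A call has 1 to 12 rows; each row is the pose to reach, as a shift and turn from the pose commanded when the call began; what a row does not reach only later rows make up. A row lasts 1/8 s, in which the tool goes at most 62.5 mm and 10.7 degrees, less where a joint would pass 70% of its speed; a pose out of reach is approached as far as the arm can. A call with a gripper value outside its range is refused whole. "hand" is the opening, from 0 (shut) to 1 (fully open), set as the call begins (left out, the last holds). The fingers move at their own pace and stop on an object; "force" is the grip in N (left out, the last holds). Time passes only in rows, so rows that repeat a pose let the fingers close. It gives the time, the measured TCP pose, the force, the opening and the grip force at its end, in the units of the state.
- telemetry.read_state(): the state, without advancing time (a new reading comes with each control period).
- eyes.camera(name): name is "scene" or "top" or "wrist"; returns a dict with "pixels" (420x560x3 uint8, red, green, blue), "fx", "fy", "cx", "cy" (pixels), "dist_coeffs" ([k1, k2, p1, p2, k3] as OpenCV has them; the pictures are not rectified), "cam_to_world" (4x4, takes a point from camera to world coordinates); the wrist camera has in their place "T_tool_cam" (4x4, takes a point from camera to tool coordinates, whose origin is the TCP and whose axes are the flange's). Camera axes: x right, y up, looking along -z (the intrinsics and any distortion apply to the point x, -y, -z); pixel columns grow to the right and rows downward; lengths in mm; the calibration is good to about 2 mm. A picture is of the moment at which its call begins: read the wrist's pose just before it. There is no depth.
- manip.sign_off(): hands the job in; it is judged then, once.
The state is a dict: "clock": time; "joints": joint angles; "qd": joint speeds; "effort": joint torques, N m; "eef_pos": TCP position; "eef_rot": TCP orientation; "wrist_force": force on the tool from outside, world axes, zero at the start; "moment": the same for the moment, N m; "finger_gap": finger opening in mm; "finger_force": force on a finger pad.
Only numpy, scipy, OpenCV 4.12 (cv2) and the standard library are available. Lean on these libraries where they do the work, as an engineer would, in place of code of your own. Each camera call takes 0.05 s, during which the arm holds its last target. There are 200 camera calls.

## Working session

There is one attempt and no reset: what is moved stays moved. The work goes in short steps, Python scripts to look and compute and a tool call to move; the robot and the scene stay as the last step left them, time stands still between calls to the robot, and variables do not carry over. Pictures are saved under pics/ and viewed, at most 10 in all, crops included, and the job is handed in when it is done.

Besides the shell and the picture viewer there is one more tool, called after ">>>" as name(argument=value, ...) on one line, values as JSON. play_rows: Moves the arm, as the interface text tells. Its arguments: {"type":"object","properties":{"translation":{"type":"array","items":{"type":"array","items":{"type":"number"}}},"yaw":{"type":"array","items":{"type":"number"}},"hand":{"type":"number"},"force":{"type":"number"}},"required":["translation","yaw"]}

```bash
mkdir -p pics
cat > h.py <<'E'
import numpy as np, cv2
from cell import telemetry, eyes, manip
def shot(n,f):
    c=eyes.camera(n); cv2.imwrite('pics/'+f,c['pixels'][...,::-1]); np.save('pics/'+f+'.npy',c,allow_pickle=True); return c
def load(f): return np.load('pics/'+f+'.npy',allow_pickle=True).item()
def K(c): return np.array([[c['fx'],0,c['cx']],[0,c['fy'],c['cy']],[0,0,1.]])
def ray(c,uv,z,T=None):
    T=np.array(c['cam_to_world'] if T is None else T)
    p=cv2.undistortPoints(np.array([[uv]],float),K(c),np.array(c['dist_coeffs'],float))[0,0]
    d=T[:3,:3]@[p[0],-p[1],-1]; o=T[:3,3]
    return o+d*(z-o[2])/d[2]
def proj(c,P,T=None):
    T=np.array(c['cam_to_world'] if T is None else T)
    q=(np.atleast_2d(P)-T[:3,3])@T[:3,:3]; q=q*[1,-1,-1]
    return cv2.projectPoints(q,np.zeros(3),np.zeros(3),K(c),np.array(c['dist_coeffs'],float))[0][:,0]
E
python3 - <<'E'
from h import *
print(telemetry.read_state())
a=shot('top','top1.png');b=shot('scene','scene1.png')
for c in(a,b):print(c['cam_to_world'],c['fx'])
E
```

```text
{'clock': 0.0, 'joints': array([ 1.26437805e+00,  3.00451709e-01,  1.52161576e+00,  3.01548324e-05,
        1.32068986e+00, -6.66340656e-02]), 'qd': array([-4.83702596e-04, -3.76081431e-04, -1.78429083e-03, -5.16123756e-05,
       -1.22473913e-03, -1.52789247e-03]), 'effort': array([ 2.36655571e-03, -5.31807518e+01, -3.52739561e+01,  7.09346076e-02,
        2.43303092e-02, -9.79320271e-05]), 'eef_pos': array([130.55162458, 533.99883503, 204.88229852]), 'eef_rot': array([-3.14043251e+00, -1.06692284e-04,  2.90180090e+00]), 'wrist_force': array([-1.20214612,  0.1503002 ,  0.5983744 ]), 'moment': array([-0.03895579, -0.03463886, -0.00103761]), 'finger_force': 0.0, 'finger_gap': 94.04794265247688}
[[ 8.16176115e-02  9.76216059e-01 -2.00850121e-01  3.50898315e+02]
 [-9.96649369e-01  7.88606266e-02 -2.17034012e-02 -1.66348441e+01]
 [-5.34804236e-03  2.01948526e-01  9.79381535e-01  1.24021311e+03]
 [ 0.00000000e+00  0.00000000e+00  0.00000000e+00  1.00000000e+00]] 515.9197651476438
[[-3.91510372e-01 -7.21206744e-01  5.71472187e-01  1.39109273e+03]
 [ 9.19981798e-01 -2.94108179e-01  2.59102047e-01  3.45330328e+02]
 [-1.87914990e-02  6.27185149e-01  7.78643480e-01  1.21867757e+03]
 [ 0.00000000e+00  0.00000000e+00  0.00000000e+00  1.00000000e+00]] 503.9059248312517
```

View pics/top1.png

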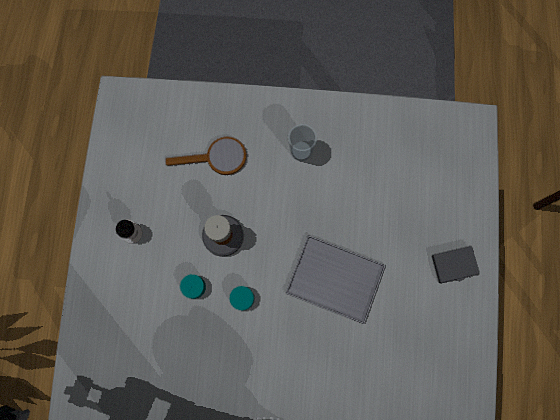

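View pics/scene1.png

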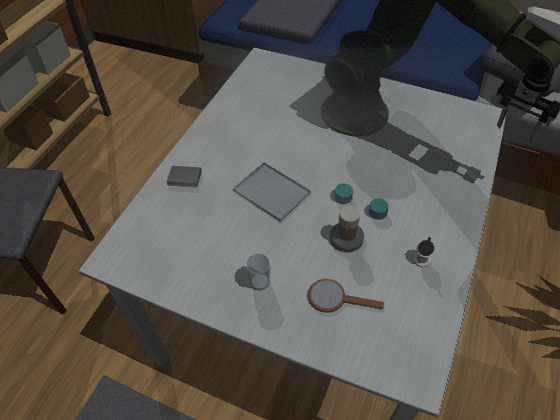

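Top view: the white cap sits on the amber jar in its grey holder at (217,228). Two teal caps of the same shape lie on the table at (193,287) and (242,299). The white one is meant, because it is on the jar and matches the colour given. The tray is centred near (336,279), and I'll confirm the cap in an enlarged crop.

Run:
```python
from h import *
c=load('top1.png');s=load('scene1.png')
for n,uv,z in [('captop',(217,227),120),('teal1',(193,287),34),('teal2',(242,299),34),('holder',(223,236),22),('bulb',(126,229),100),('tumbler',(302,135),100)]: print(n,ray(c,uv,z).round(1))
for uv in [(307,234),(386,264),(366,324),(285,293)]: print('tray',ray(c,uv,11).round(1))
print('scene cap',ray(s,(349,211),120).round(1), 'tray', ray(s,(272,190),11).round(1))
a=cv2.imread('pics/top1.png')[190:320,150:290]; b=cv2.imread('pics/scene1.png')[180:260,310:410]
a=cv2.resize(a,(560,520),interpolation=2)
cv2.imwrite('pics/crop1.png',a)
```

```text
captop [540.7 151.5 120. ]
teal1 [409.  205.6  34. ]
teal2 [391.2  88.6  34. ]
holder [536.7 149.5  22. ]
bulb [522.4 361.8 100. ]
tumbler [777.4 -20.1 100. ]
tray [559.7 -51.   11. ]
tray [ 502.1 -245.3   11. ]
tray [ 357.  -205.1   11. ]
tray [414.4  -9.5  11. ]
scene cap [537.9 149.2 120. ] tray [ 464.9 -122.1   11. ]
```

View pics/crop1.png

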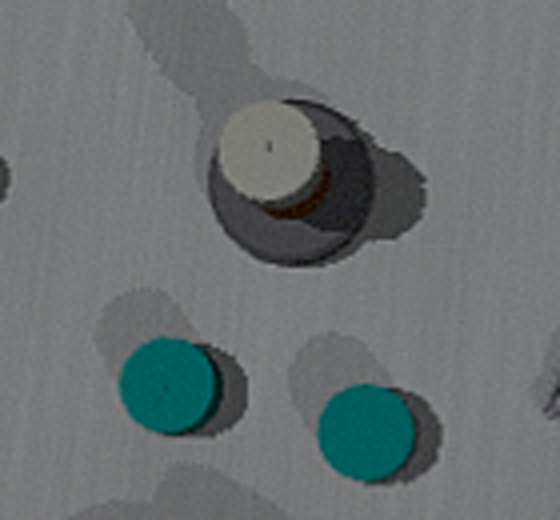

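Crop: the white cap's top is centred at full-image (217.3,227.8), above the amber jar, with the dark bar mark at its centre. The teal caps stand on the table and are look-alikes. Triangulating from both cameras puts the jar axis near (539,150). Next I hover above it and check from near.

>>> play_rows(translation=[[0.034,-0.032,0],[0.068,-0.064,0],[0.102,-0.096,0],[0.136,-0.128,0],[0.17,-0.16,0],[0.204,-0.192,0],[0.238,-0.224,0],[0.272,-0.256,0],[0.306,-0.288,0],[0.34,-0.32,0],[0.374,-0.352,0],[0.408,-0.384,0]], yaw=[-0.13,-0.26,-0.4,-0.53,-0.66,-0.8,-0.93,-1.06,-1.2,-1.33,-1.46,-1.6], hand=1, force=45)

```text
clock: 1.6
eef_pos: [539.5, 149.0, 205.2]
eef_rot: [-3.141, 0.0, 1.297]
wrist_force: [0.1, 0.3, -0.4]
finger_gap: 94.0
finger_force: 0.0
```

>>> play_rows(translation=[[0,0,0],[0,0,0]], yaw=[0,0])

```text
clock: 1.85
eef_pos: [538.2, 150.5, 205.1]
eef_rot: [-3.141, 0.0, 1.303]
wrist_force: [0.1, 0.0, 0.2]
finger_gap: 94.0
finger_force: 0.0
```

Run:
```python
from h import *
from scipy.spatial.transform import Rotation as R
s=telemetry.read_state(); c=shot('wrist','w1.png'); shot('top','top2.png');shot('scene','scene2.png')
print(s['clock'],s['eef_pos'],s['eef_rot'],s['wrist_force'],s['joints'])
T=np.eye(4);T[:3,:3]=R.from_euler('xyz',s['eef_rot']).as_matrix();T[:3,3]=s['eef_pos']
T=T@np.array(c['T_tool_cam']);np.save('T.npy',T)
print(np.array(c['T_tool_cam']),proj(c,[[539,150,120]],T))
```

```text
1.85 [538.18295351 150.50554853 205.09406134] [-3.14076704e+00  2.12588622e-04  1.30286989e+00] [0.12464267 0.03701704 0.21356164] [2.07056556e-01 3.20374985e-01 1.49510092e+00 1.94265056e-04
 1.32694820e+00 4.74936094e-01]
[[-7.08583735e-04  9.67772486e-01  2.51825166e-01  7.22380036e+01]
 [ 9.99999662e-01  5.80480321e-04  5.82986263e-04 -1.63284954e-01]
 [ 4.18018512e-04  2.51825493e-01 -9.67772569e-01 -1.78432024e+02]
 [ 0.00000000e+00  0.00000000e+00  0.00000000e+00  1.00000000e+00]] [[283.61222991 216.58746038]]
```

View pics/w1.png

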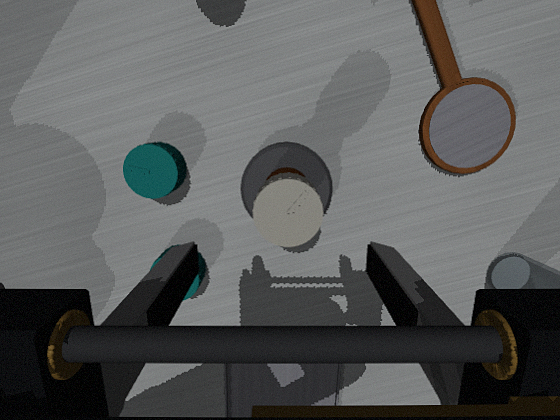

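Wrist view: the white cap's top is centred at about (288,213), between the fingers, with its bar at (297,202). I'll segment it for a precise centre.

Run:
```python
from h import *
c=load('w1.png');T=np.load('T.npy');im=c['pixels'].astype(int)
m=((im.min(2)>135)&(im[...,0]-im[...,2]>8)).astype(np.uint8); m[:165]=0;m[260:]=0;m[:,:240]=0;m[:,340:]=0
m=cv2.morphologyEx(m,cv2.MORPH_CLOSE,np.ones((5,5)))
print(im[220,270],m.sum())
k=max(cv2.findContours(m,0,1)[0],key=cv2.contourArea); e=cv2.fitEllipse(cv2.convexHull(k)); print(e)
print(ray(c,e[0],120,T))
P=[[538.5+28*np.cos(a),150+28*np.sin(a),120] for a in np.linspace(0,6.28,40)]
print(cv2.fitEllipse(proj(c,P,T).astype(np.float32)))
t=load('top2.png')
```

```text
[126 126 120] 0Traceback (most recent call last):
  File "<stdin>", line 6, in <module>
ValueError: max() iterable argument is empty
```

Run:
```python
from h import *
c=load('w1.png');T=np.load('T.npy');im=cv2.GaussianBlur(c['pixels'],(3,3),0).astype(int)
for p in [(212,288),(190,288),(240,288),(245,288),(212,262),(150,290),(212,340)]: print(p,im[p])
m=((im.min(2)>110)).astype(np.uint8); m[:165]=0;m[252:]=0;m[:,:245]=0;m[:,330:]=0
k=max(cv2.findContours(m,0,1)[0],key=cv2.contourArea); h=cv2.convexHull(k);e=cv2.fitEllipse(h); print(cv2.boundingRect(h),e, ray(c,e[0],120,T))
P=[[538.5+28*np.cos(a),150+28*np.sin(a),120] for a in np.linspace(0,6.28,40)]
print(cv2.fitEllipse(proj(c,P,T).astype(np.float32)))
```

```text
(212, 288) [122 121 115]
(190, 288) [133 133 125]
(240, 288) [132 131 123]
(245, 288) [133 132 124]
(212, 262) [133 131 125]
(150, 290) [58 58 60]
(212, 340) [126 127 129]
(245, 180, 85, 72) ((287.2308349609375, 231.300048828125), (91.22943115234375, 102.59192657470703), 3.205890417098999) [538.56367793 137.40034832 120.        ]
((283.0101623535156, 215.86924743652344), (67.95999908447266, 70.46676635742188), 89.65831756591797)
```

Run:
```python
from h import *
c=load('w1.png');T=np.load('T.npy');im=cv2.GaussianBlur(c['pixels'],(5,5),0).astype(int)
m=((im.min(2)>105)&(im[...,0]-im[...,2]>3)).astype(np.uint8); m[:165]=0;m[265:]=0;m[:,:235]=0;m[:,340:]=0
m=cv2.morphologyEx(m,cv2.MORPH_OPEN,np.ones((5,5)))
k=max(cv2.findContours(m,0,1)[0],key=cv2.contourArea); h=cv2.convexHull(k);e=cv2.fitEllipse(h); print(cv2.boundingRect(h),e, ray(c,e[0],120,T),ray(c,(288.5,213),120,T))
```

```text
(254, 180, 69, 67) ((287.5180969238281, 212.61256408691406), (66.79891967773438, 69.62384033203125), 86.53662109375) [542.84723546 152.32990309 120.        ] [543.51460088 151.81712453 120.        ]
```

>>> play_rows(translation=[[0.003,0.001,-0.02],[0.003,0.001,-0.04],[0.003,0.001,-0.06],[0.003,0.001,-0.08],[0.003,0.001,-0.095],[0.003,0.001,-0.105],[0.003,0.001,-0.112],[0.003,0.001,-0.112],[0.003,0.001,-0.112]], yaw=[0,0,0,0,0,0,0,0,0])

```text
clock: 3.12
eef_pos: [541.9, 151.3, 94.0]
eef_rot: [3.141, -0.0, 1.302]
wrist_force: [0.6, -0.5, -0.0]
finger_gap: 94.3
finger_force: 0.0
```

>>> play_rows(translation=[[0,0,0],[0,0,0],[0,0,0],[0,0,0],[0,0,0],[0,0,0]], yaw=[0,0,0,0,0,0], hand=0.5, force=3)

```text
clock: 3.88
eef_pos: [542.3, 151.1, 93.6]
eef_rot: [3.14, -0.0, 1.302]
wrist_force: [5.9, -1.4, -2.0]
finger_gap: 57.4
finger_force: 3.0
```

>>> play_rows(translation=[[0.001,0,0],[0.001,0,0],[0.001,0,0]], yaw=[0,0,0])

```text
clock: 4.25
eef_pos: [542.7, 151.1, 93.5]
eef_rot: [3.141, 0.0, 1.302]
wrist_force: [0.6, -2.6, -0.2]
finger_gap: 56.1
finger_force: 3.0
```

>>> play_rows(translation=[[0,0,0],[0,0,0],[0,0,0],[0,0,0]], yaw=[0,0,0,0], hand=0.3, force=50)

```text
clock: 4.75
eef_pos: [542.7, 151.1, 93.5]
eef_rot: [3.141, 0.0, 1.302]
wrist_force: [1.7, -5.7, 1.0]
finger_gap: 55.5
finger_force: 50.0
```

>>> play_rows(translation=[[0,0,-0.001],[0,0,-0.002],[0,0,-0.002]], yaw=[0,0,0])

```text
clock: 5.12
eef_pos: [542.8, 151.3, 91.9]
eef_rot: [3.141, -0.0, 1.302]
wrist_force: [0.2, -4.1, 5.8]
finger_gap: 55.7
finger_force: 50.0
```

>>> play_rows(translation=[[0,-0.001,-0.001],[0,-0.001,-0.002],[0,-0.001,-0.002]], yaw=[0,0,0])

```text
clock: 5.5
eef_pos: [542.8, 151.1, 90.0]
eef_rot: [3.141, -0.002, 1.302]
wrist_force: [-0.7, 1.2, 6.9]
finger_gap: 55.1
finger_force: 50.0
```

>>> play_rows(translation=[[0,0,-0.001],[0,0,-0.002],[0,0,-0.002]], yaw=[0,0,0])

```text
clock: 5.88
eef_pos: [542.8, 151.1, 88.1]
eef_rot: [3.141, -0.002, 1.302]
wrist_force: [-1.4, 2.1, 8.5]
finger_gap: 55.7
finger_force: 50.0
```

>>> play_rows(translation=[[0,0,-0.001],[0,0,-0.0015],[0,0,-0.0015]], yaw=[0,0,0])

```text
clock: 6.25
eef_pos: [542.8, 151.1, 86.7]
eef_rot: [3.141, -0.002, 1.302]
wrist_force: [-1.7, 1.2, 7.4]
finger_gap: 55.4
finger_force: 50.0
```

>>> play_rows(translation=[[0,0,-0.001],[0,0,-0.0015],[0,0,-0.0015]], yaw=[0,0,0])

```text
clock: 6.62
eef_pos: [542.9, 151.1, 85.3]
eef_rot: [3.141, -0.002, 1.302]
wrist_force: [-0.9, 0.8, 9.1]
finger_gap: 55.3
finger_force: 50.0
```

>>> play_rows(translation=[[0,0,-0.001],[0,0,-0.0015],[0,0,-0.0015]], yaw=[0,0,0])

```text
clock: 7.0
eef_pos: [542.9, 151.1, 83.9]
eef_rot: [3.141, -0.002, 1.302]
wrist_force: [-2.4, 0.9, 10.1]
finger_gap: 55.4
finger_force: 50.0
```

>>> play_rows(translation=[[0,0,-0.001],[0,0,-0.001],[0,0,-0.001]], yaw=[0,0,0])

```text
clock: 7.38
eef_pos: [542.9, 151.1, 83.7]
eef_rot: [3.14, -0.002, 1.302]
wrist_force: [-6.3, 0.2, 17.9]
finger_gap: 55.6
finger_force: 50.0
```

>>> play_rows(translation=[[-0.0005,0,0],[-0.0005,0,0],[-0.0005,0,0]], yaw=[0.04,0.08,0.08])

```text
clock: 7.75
eef_pos: [543.1, 151.1, 83.8]
eef_rot: [3.139, -0.002, 1.383]
wrist_force: [-0.7, 0.2, 15.5]
finger_gap: 55.6
finger_force: 50.0
```

>>> play_rows(translation=[[0,0,0],[0,0,0],[0,0,0]], yaw=[0.05,0.1,0.1])

```text
clock: 8.12
eef_pos: [543.2, 151.2, 83.8]
eef_rot: [3.138, -0.002, 1.483]
wrist_force: [-0.3, 0.1, 15.1]
finger_gap: 55.6
finger_force: 50.0
```

```bash
python3 -c "
from h import *
s=telemetry.read_state();print(s['wrist_force'],s['moment'],s['eef_rot'],s['eef_pos'])"
```

```text
[-0.31718722  0.08007918 15.11771492] [-0.00249592  0.15432235  0.01814071] [ 3.13831087e+00 -2.06750723e-03  1.48278616e+00] [543.164446   151.21053769  83.78113801]
```

>>> play_rows(translation=[[0,0,-0.0003],[0,0,-0.0003],[0,0,-0.0003],[0,0,-0.0003]], yaw=[0.06,0.12,0.18,0.18])

```text
clock: 8.62
eef_pos: [543.4, 151.2, 83.8]
eef_rot: [3.137, -0.002, 1.663]
wrist_force: [0.3, -0.2, 17.9]
finger_gap: 55.7
finger_force: 50.0
```

>>> play_rows(translation=[[0,0,0],[0,0,0],[0,0,0],[0,0,0]], yaw=[0.06,0.12,0.18,0.18])

```text
clock: 9.12
eef_pos: [543.4, 151.2, 83.8]
eef_rot: [3.137, -0.001, 1.843]
wrist_force: [0.4, 0.3, 17.5]
finger_gap: 55.4
finger_force: 50.0
```

```bash
python3 -c "
from h import *
s=telemetry.read_state();print(s['wrist_force'],s['moment'],s['eef_rot'],s['eef_pos'])"
```

```text
[ 0.38789279  0.30922611 17.53204382] [ 0.07280951  0.17487528 -0.01673246] [ 3.13711269e+00 -7.15456545e-04  1.84294065e+00] [543.40033448 151.22814714  83.77537299]
```

>>> play_rows(translation=[[0,0,0],[0,0,0],[0,0,0],[0,0,0],[0,0,0]], yaw=[0.06,0.12,0.18,0.24,0.24])

```text
clock: 9.75
eef_pos: [543.4, 151.2, 83.8]
eef_rot: [3.137, 0.0, 2.083]
wrist_force: [-0.5, 0.6, 16.4]
finger_gap: 55.5
finger_force: 50.0
```

>>> play_rows(translation=[[0,0,0],[0,0,0],[0,0,0],[0,0,0],[0,0,0],[0,0,0],[0,0,0]], yaw=[0.06,0.12,0.18,0.24,0.3,0.3,0.3])

```text
clock: 10.62
eef_pos: [543.4, 151.2, 83.8]
eef_rot: [3.137, 0.002, 2.382]
wrist_force: [-0.4, 0.7, 17.6]
finger_gap: 55.5
finger_force: 50.0
```

```bash
python3 -c "
from h import *
s=telemetry.read_state();print(s['wrist_force'],s['moment'],s['eef_rot'],s['eef_pos'])"
```

```text
[-0.4157701   0.74163278 17.64992915] [0.05873131 0.13646371 0.03798565] [3.13738079e+00 1.73045484e-03 2.38209316e+00] [543.39779017 151.22598029  83.78621845]
```

Turned 62° with almost no torque. Now I lift, watching the force.

>>> play_rows(translation=[[0,0,0.003],[0,0,0.006],[0,0,0.009],[0,0,0.012],[0,0,0.015],[0,0,0.017],[0,0,0.017]], yaw=[0,0,0,0,0,0,0])

```text
clock: 11.5
eef_pos: [542.1, 150.5, 98.5]
eef_rot: [3.141, -0.0, 2.382]
wrist_force: [3.4, 3.6, -0.1]
finger_gap: 55.5
finger_force: 50.0
```

>>> play_rows(translation=[[0,0,0.005],[0,0,0.01],[0,0,0.015],[0,0,0.02],[0,0,0.02]], yaw=[0,0,0,0,0])

```text
clock: 12.12
eef_pos: [542.1, 150.2, 119.0]
eef_rot: [3.141, 0.0, 2.382]
wrist_force: [-0.8, -1.0, -0.9]
finger_gap: 55.6
finger_force: 50.0
```

>>> play_rows(translation=[[0,0,0.02],[0,0,0.04],[0,0,0.06],[-0.01,-0.034,0.06],[-0.02,-0.068,0.06],[-0.03,-0.102,0.06],[-0.041,-0.136,0.06],[-0.051,-0.17,0.06],[-0.061,-0.204,0.06],[-0.071,-0.238,0.06],[-0.082,-0.276,0.06],[-0.082,-0.276,0.06]], yaw=[0,0,0,0,0,0,0,0,0,0,0,0])

```text
clock: 13.62
eef_pos: [459.4, -127.4, 178.5]
eef_rot: [-3.141, -0.0, 2.379]
wrist_force: [-0.0, 0.9, 0.1]
finger_gap: 55.3
finger_force: 50.0
```

Run:
```python
from h import *
s=telemetry.read_state(); print(s['eef_pos'],s['wrist_force'],s['finger_gap'])
c=shot('scene','scene3.png'); i=cv2.imread('pics/scene3.png')[90:270,170:410]; cv2.imwrite('pics/crop3.png',cv2.resize(i,(720,540),interpolation=2))
```

```text
[ 459.43439186 -127.42530364  178.54174643] [-0.00426199  0.91611689  0.11292356] 55.34113168130487
```

View pics/crop3.png

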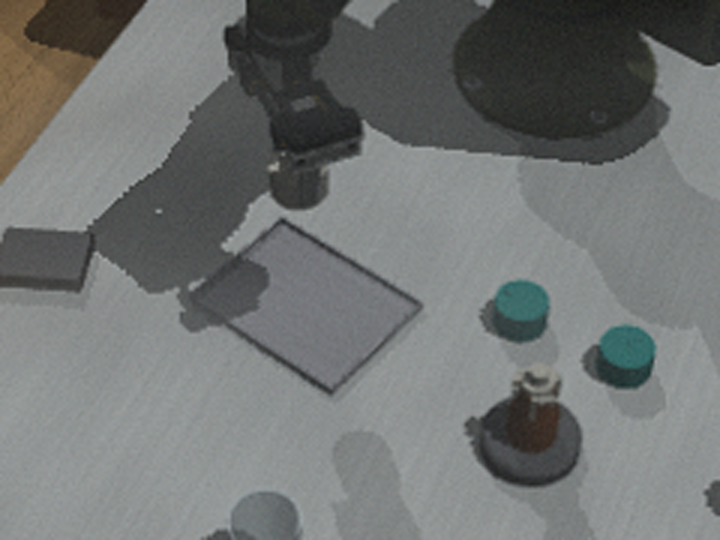

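The crop shows the cap at (300,185) held upright in the gripper, the jar's neck bare at (538,385), and the tray at (305,305). Next I lower it.

>>> play_rows(translation=[[0,0,-0.03],[0,0,-0.06],[0,0,-0.09],[0,0,-0.115],[0,0,-0.135],[0,0,-0.15],[0,0,-0.157],[0,0,-0.16],[0,0,-0.16]], yaw=[0,0,0,0,0,0,0,0,0])

```text
clock: 14.8
eef_pos: [460.4, -125.8, 19.0]
eef_rot: [3.141, 0.0, 2.382]
wrist_force: [-0.3, -1.3, -0.2]
finger_gap: 55.4
finger_force: 50.0
```

>>> play_rows(translation=[[0,0,-0.001],[0,0,-0.002],[0,0,-0.003],[0,0,-0.004],[0,0,-0.005],[0,0,-0.005],[0,0,-0.005]], yaw=[0,0,0,0,0,0,0])

```text
clock: 15.68
eef_pos: [460.1, -125.7, 13.6]
eef_rot: [-3.142, -0.0, 2.382]
wrist_force: [0.0, 0.8, -0.5]
finger_gap: 55.2
finger_force: 50.0
```

>>> play_rows(translation=[[0,0,-0.001],[0,0,-0.002],[0,0,-0.002],[0,0,-0.002]], yaw=[0,0,0,0])

```text
clock: 16.18
eef_pos: [460.1, -125.7, 11.6]
eef_rot: [-3.142, -0.0, 2.382]
wrist_force: [0.1, -0.3, 0.1]
finger_gap: 55.4
finger_force: 50.0
```

>>> play_rows(translation=[[0,0,-0.0005],[0,0,-0.001],[0,0,-0.001],[0,0,-0.001]], yaw=[0,0,0,0])

```text
clock: 16.68
eef_pos: [460.1, -125.7, 10.6]
eef_rot: [-3.142, -0.0, 2.382]
wrist_force: [-0.2, 0.9, 0.1]
finger_gap: 55.3
finger_force: 50.0
```

>>> play_rows(translation=[[0,0,-0.0005],[0,0,-0.001],[0,0,-0.001],[0,0,-0.001]], yaw=[0,0,0,0])

```text
clock: 17.18
eef_pos: [460.2, -125.8, 10.4]
eef_rot: [3.142, 0.0, 2.382]
wrist_force: [-5.3, 1.2, 12.5]
finger_gap: 55.7
finger_force: 50.0
```

>>> play_rows(translation=[[0,0,-0.0005],[0,0,-0.001],[0,0,-0.001],[0,0,-0.001]], yaw=[0,0,0,0])

```text
clock: 17.68
eef_pos: [460.3, -125.8, 10.3]
eef_rot: [3.142, 0.0, 2.382]
wrist_force: [-11.4, 3.8, 29.3]
finger_gap: 55.5
finger_force: 50.0
```

Contact with the floor at 10.4 mm, as expected. I back off 1.5 mm to relieve the load, then open and rise.

>>> play_rows(translation=[[0,0,0.0015],[0,0,0.0015],[0,0,0.0015]], yaw=[0,0,0])

```text
clock: 18.05
eef_pos: [460.3, -125.8, 10.4]
eef_rot: [3.141, 0.0, 2.382]
wrist_force: [-1.5, 0.4, 6.9]
finger_gap: 55.4
finger_force: 50.0
```

>>> play_rows(translation=[[0,0,0],[0,0,0],[0,0,0],[0,0,0],[0,0,0],[0,0,0]], yaw=[0,0,0,0,0,0], hand=0.85)

```text
clock: 18.8
eef_pos: [460.1, -125.7, 10.1]
eef_rot: [-3.142, -0.0, 2.382]
wrist_force: [1.1, 0.9, -0.4]
finger_gap: 79.8
finger_force: 0.0
```

>>> play_rows(translation=[[0,0,0.01],[0,0,0.03],[0,0,0.06],[0,0,0.1],[0,0,0.14],[0,0,0.18],[0,0,0.18],[0,0,0.18]], yaw=[0,0,0,0,0,0,0,0])

```text
clock: 19.8
eef_pos: [459.8, -125.6, 189.8]
eef_rot: [-3.141, -0.0, 2.382]
wrist_force: [-0.0, -0.1, -0.2]
finger_gap: 80.0
finger_force: 0.0
```

Run:
```python
from h import *
s=telemetry.read_state(); print(s['eef_pos'],s['wrist_force'],s['finger_gap'],s['finger_force'])
shot('wrist','w4.png')
```

```text
[ 459.77451909 -125.61378433  189.7631941 ] [-0.02311416 -0.13850941 -0.21720191] 79.9646627877868 0.0
```

View pics/w4.png

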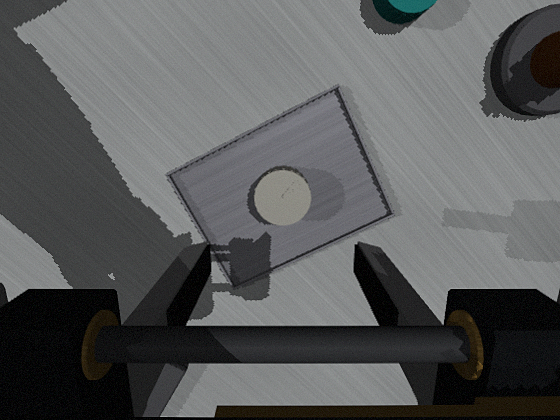

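The wrist view shows the white cap at (283,196), upright with its bar visible on top, flat and near the middle of the tray. Handing in.

```bash
python3 -c "
from h import *
print(manip.sign_off())"
```

```text
the job is handed in; nothing more can be done
None
```

The cap was pressed to its bottom, turned 62° counter-clockwise, lifted off and set upright in the tray, and the job is handed in at about 20 s; no verdict was returned.

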